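# Turn an iced biscuit over onto the pastry slab with a turner

### The arm

A 6-joint arm with a two-finger parallel gripper is mounted at the origin on the work surface. World frame = base frame: x ahead of the robot, y to its left, z up, the work surface at z = 0. Lengths are in m, angles in rad, forces in N, time in s.
With the tool pointing down it reaches from about 0.3 to 0.75 m from the base axis. Payload 8.5 kg.
Tool frame: the origin (TCP) lies at the centre of the arm's flange, where the gripper is bolted on; the fingertips stand r.nose_length ahead of it and the grasp point (between the pads) lies 147 mm ahead of it (r.nose_length is the distance from the TCP to the fingertips, in m); y points along the fingers, z is the direction in which the jaws open and shut, and the axes are right-handed (so a half turn about y gives the same grasp; the last joint's range is limited). The gripper opens to 88 mm and grips with 3 to 60 N. Pads are 18 mm wide; open, the fingers measure 123 mm over their backs; the gripper's body (75 mm by 187 mm) begins 45 mm behind the grasp point.
Start: joints at [1.093, 0.381, 1.297, -0, 1.464, -0.215], TCP at [0.143, 0.531, 0.405] pointing down, gripper open.
Joint ranges: [-3.11, 3.11], [-0.89, 2.33], [0.22, 2.48], [-1.42, 4.56], [0.17, 2.85], [-2.88, 2.88]. Speed limits (rad/s): [2.39, 2.39, 3.14, 3.14, 3.14, 3.14].

### API

Orientations are given as a unit quaternion [w, x, y, z].
In Python, from plant import r gives the robot as it stands.
- The arm moves only by the tool arm_command, never from a script. Its arguments are lists of equal length, an entry for each row: "jaw": the closure, from 0 (fully open) to 1 (shut); "delta_pos": the shift along the tool's x, y, z in units of 40 mm (1.0 is 40 mm), a list of three; "delta_rot": the turn, a rotation vector about the tool's x, y, z in rad, a list of three. A call has 1 to 20 rows; each row is the pose to reach, as a shift and turn from the pose commanded when the call began, along the tool's axes at that moment; what a row does not reach only later rows make up. A row lasts 1/10 s, in which the tool goes at most 50 mm and 8.59 degrees, less where a joint would pass 70% of its speed; a pose out of reach is approached as far as the arm can. A call with a gripper value outside its range is refused whole. The fingers move at their own pace and stop on an object; the grip force is fixed at half the most. Time passes only in rows, so rows that repeat a pose let the fingers close. It gives the time, the measured TCP pose, the force and the opening at its end, in the units of the state.
- r.state(): the state, without advancing time (a new reading comes with each control period).
- r.capture(name): name is "scene" or "top" or "wrist"; returns a dict with "image" (400x640x3 uint8, red, green, blue), "range_z" (400x640 float32, m along the optical axis (not along the pixel's ray), 0 where there is no reading), "mtx" (3x3 intrinsics, pixels), "k1" (the pictures are not rectified: a ray, as slopes to the right and down, at radius r is drawn at 1 + k1 r^2 times it, then the intrinsics apply), "view" (4x4, takes a point from world to camera coordinates). Camera axes: x right, y up, looking along -z (the intrinsics and any distortion apply to the point x, -y, -z); pixel columns grow to the right and rows downward; lengths in m; the calibration is good to about 2 mm. A picture is of the moment at which its call begins.
- r.finish_job(): hands the job in, once; it reports no verdict.
The state is a dict: "time_s": time; "joints": joint angles; "joint_vel": joint speeds; "tau": joint torques, N m; "position": TCP position; "orientation": TCP orientation; "wrist_force": force on the tool from outside, world axes, zero at the start; "torque": the same for the moment, N m; "opening": opening from 0.0 (shut) to 1.0 (fully open).
Only numpy, scipy, OpenCV 4.12 (cv2) and the standard library are available. Lean on these libraries where they do the work, as an engineer would, in place of code of your own. Each camera call takes 0.05 s, during which the arm holds its last target. There are 200 camera calls.

### The job

The big round biscuit lies icing-down on the steel bench. Pick up the red-handled turner and, touching the biscuit only with the turner, flip it so that it comes to rest flat, icing up, on the marble slab, about midway between the bear and the jar (at the slab's front edge is fine); then stand the turner back flat on its blue mat and let go. Do not shift the bear, the jar or the tall bottle.

Things in the scene. Friction and masses are not known exactly. Their poses are not given: they have to be found in the camera images.
- biscuit: loose biscuit, 104 mm across, 14 mm thick, 0.1 kg; both rims bevelled 6 mm wide, 4.5 mm high; one face plain brown, the other iced yellow with a white flower. Origin: centre of the ICED face; z points to the plain face: up at the start (icing down), down when flipped. Starts on the bench, centre 115 to 150 mm before the slab's front edge, up to 50 mm to either side of its middle
- slab: fixed marble slab on the bench, 170 mm (x) by 320 mm (y), 10 mm thick. Origin: centre of its underside. Its front edge is the long side at local x = -85 mm, facing the biscuit: a 10 mm step, against which a biscuit pushed along the bench stops and can be levered over onto the slab. Bear and jar stand near its two ends
- slab_edge (a point): middle of the slab's front edge, at its top (10 mm above the bench); axes as the slab: x points from the edge into the slab, y along the edge, z up
- turner: loose turner, 0.24 kg: metal blade 110 mm long (x), 90 wide (y), 2.5 thick; red handle, 20 mm (fore-aft) by 24 mm (across), leaning back 40 degrees from the blade's normal. Origin: centre of the blade's underside; x to the front edge, z up out of the blade. Handle axis: from (-40, 0, 1.5) mm along (-0.643, 0, 0.766) for 126 mm. Stands by itself, blade flat
- turner_grip (a point): point on the handle's axis, 85 mm up the handle, at (-95, 0, 67) mm in the turner's frame, a good place to grip; axes as the turner
- turner_tip (a point): middle of the blade's front edge, at its underside, (55, 0, 0) mm in the turner's frame; axes as the turner
- mat: fixed blue mat on the bench, 170 mm (x) by 150 mm (y), 3 mm thick, on which the turner stands at the start and must stand at the end. Origin: centre of its underside
- bear: loose pale-green modelled bear on a round black plate, 72 mm across, 76 mm tall, near one end of the slab (which end varies). Origin: centre of its underside
- jar: loose jar with a green cap, 62 mm across, 75 mm tall, near the other end of the slab. Origin: centre of its underside
- bottle: loose white bottle with an orange cap, 60 mm across, 170 mm tall, standing close by, between mat and slab on the far side from the robot, and easily knocked. Origin: centre of its underside
Things that resemble listed ones, but are neither listed nor needed, are in the scene too. There is more than one size of the turner; the job needs the middle-sized.

How it is judged:
On the way, in this order (a step that is already met when the one before it is completed fails the run):
1. the biscuit is levered up on edge by the turner (angle between biscuit's own z axis and vertical between 0.5 and 1.6 rad and contact force between turner and biscuit above 0.05 N and contact force between the fingers and turner above 0.5 N), for 0.1 s.
2. the biscuit lies flat, icing up, on the slab, about midway between bear and jar (angle between biscuit's own z axis and vertical above 3.06 rad and z of biscuit in the frame of slab between 0.021 and 0.028 m and x of biscuit in the frame of slab between -0.075 and 0.06 m and y of biscuit in the frame of slab between -0.03 and 0.03 m and linear speed of biscuit below 0.03 m/s), for 0.2 s.
3. the turner stands flat on its mat, let go (angle between turner's own z axis and vertical below 0.06 rad and horizontal distance between turner and mat below 0.05 m and z of turner in the frame of mat below 0.008 m and contact force between the fingers and turner below 0.1 N and linear speed of turner below 0.02 m/s), for 0.2 s.
At the end, for the whole second after the job is handed in: Biscuit at rest on the slab, icing up, level to 0.08 rad, centre 10 mm or more inside the front edge, 25 mm or more from the back, within 30 mm of midway; turner flat on its mat, blade centre within 50 mm of the mat centre; bear, jar, bottle upright, moved under 15 mm (angle between biscuit's own z axis and vertical above 3.06 rad and z of biscuit in the frame of slab between 0.021 and 0.028 m and x of biscuit in the frame of slab between -0.075 and 0.06 m and y of biscuit in the frame of slab between -0.03 and 0.03 m and linear speed of each of biscuit, turner below 0.02 m/s and angle between turner's own z axis and vertical below 0.06 rad and horizontal distance between turner and mat below 0.05 m and z of turner in the frame of mat below 0.008 m); the robot touches nothing.
It fails at once if the robot touches the biscuit itself (contact force between any of the fingers, the arm and biscuit above 0.3 N).
It fails at once if bear disturbed (distance of bear from where it was at the start of the episode above 0.015 m or angle between bear's own z axis and vertical above 0.3 rad).
It fails at once if jar disturbed (distance of jar from where it was at the start of the episode above 0.015 m or angle between jar's own z axis and vertical above 0.3 rad).
It fails at once if bottle disturbed (distance of bottle from where it was at the start of the episode above 0.015 m or angle between bottle's own z axis and vertical above 0.3 rad).
It also fails if it takes over 69 s, if anything falls off the work surface, if the arm or the gripper's body presses on something with over 40 N, if the wrist force passes 120 N, or if a joint passes its speed limit or range.

## Working session

There is one attempt and no reset: what is moved stays moved. The work goes in short steps, Python scripts to look and compute and a tool call to move; the robot and the scene stay as the last step left them, time stands still between calls to the robot, and variables do not carry over. Pictures are saved under pics/ and viewed, about 8 in all and at most 12, crops included, and the job is handed in when it is done.

Besides the shell and the picture viewer there is one more tool, called after "Request:" by a JSON object that holds its "fn" and its "kwargs". arm_command: Moves the arm, as the interface text tells. Its arguments: {"type":"object","properties":{"jaw":{"type":"array"},"delta_pos":{"type":"array"},"delta_rot":{"type":"array"}},"required":["jaw","delta_pos","delta_rot"]}

```bash
ls; mkdir -p pics; python3 - <<'E'
from plant import r
import cv2,numpy as np
print(r.state(), r.nose_length)
a=[]
for n in("scene","top"):
    c=r.capture(n); np.savez(f"{n}0.npz",**c); cv2.imwrite(f"pics/{n}0.png",c["image"][...,::-1]); print(n,c["mtx"],c["k1"],c["view"])
E
```

```text
pics
{'time_s': 0.0, 'joints': array([ 1.09271411e+00,  3.81186454e-01,  1.29826849e+00, -4.68870790e-05,
        1.46358307e+00, -2.15308895e-01]), 'joint_vel': array([ 9.71687844e-04, -2.22377400e-03, -7.56934265e-05, -1.94513209e-03,
        9.23144103e-05,  1.97798492e-03]), 'tau': array([-1.36777096e-03, -4.37927485e+01, -2.24563944e+01,  7.12271221e-02,
        3.52781557e-02, -8.59737906e-05]), 'position': array([0.14285552, 0.53107272, 0.40414011]), 'orientation': array([-0.7005262 ,  0.70149861, -0.09279368,  0.0924774 ]), 'wrist_force': array([0.03767672, 0.91122662, 0.27469872]), 'torque': array([ 0.07526118, -0.01446787,  0.01178017]), 'opening': 0.9995776854586484} 0.166
scene [[468.50884847   0.         320.73414065]
 [  0.         468.50884847 202.11166677]
 [  0.           0.           1.        ]] -0.11314538907919527 [[ 0.12048672  0.99269442 -0.0063833   0.03684101]
 [-0.83478116  0.10479592  0.54051664  0.35570884]
 [ 0.53723679 -0.05979641  0.84130911 -1.46073761]
 [ 0.          0.          0.          1.        ]]
top [[386.83069404   0.         317.60710498]
 [  0.         386.83069404 205.20077769]
 [  0.           0.           1.        ]] -0.0542828188479131 [[-1.21577801e-02 -9.99923861e-01 -2.11187638e-03 -6.85990805e-02]
 [ 9.96614482e-01 -1.22892361e-02  8.12929787e-02 -4.79446263e-01]
 [-8.13127425e-02 -1.11638443e-03  9.96688011e-01 -1.18962782e+00]
 [ 0.00000000e+00  0.00000000e+00  0.00000000e+00  1.00000000e+00]]
```

View pics/top0.png

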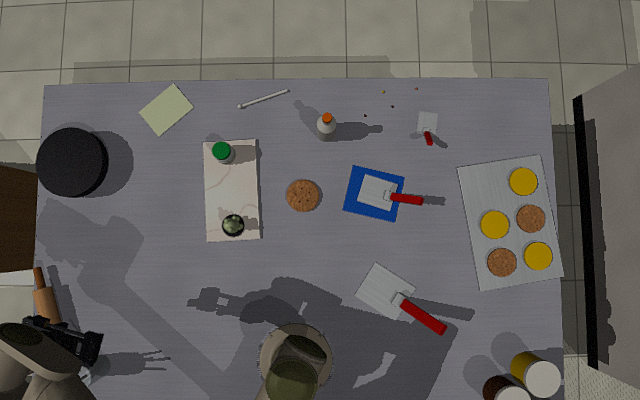

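View pics/scene0.png

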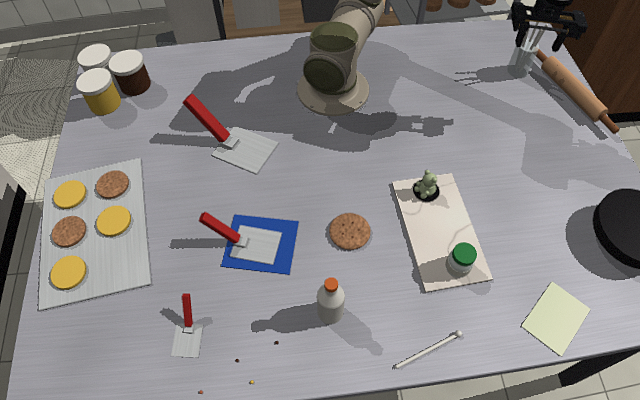

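Top view: slab at about (232,190) with the front edge on its right, biscuit (304,196), mat and middle turner (375,193) with the blade toward the slab, bottle (327,125), bear (232,225), jar (222,150). The scene view agrees.

```bash
cat > h.py <<'E'
import numpy as np,cv2
def cam(n):
    from plant import r
    return r.capture(n)
def rays(c,uv):
    uv=np.asarray(uv,float).reshape(-1,2);K=c["mtx"]
    p=cv2.undistortPoints(uv[:,None],K,np.array([float(c["k1"]),0,0,0,0]) )[:,0] # r^2 model
    V=c["view"];R=V[:3,:3]
    return -R.T@V[:3,3], np.c_[p[:,0],-p[:,1],-np.ones(len(p))]@R
def plane(c,uv,z):
    o,d=rays(c,uv); return o+d*((z-o[2])/d[:,2])[:,None]
def depth(c,uv):
    uv=np.asarray(uv).reshape(-1,2);o,d=rays(c,uv)
    return o+d*c["range_z"][uv[:,1].astype(int),uv[:,0].astype(int)][:,None]
def mask(c,lo,hi,roi):
    h=cv2.cvtColor(c["image"],cv2.COLOR_RGB2HSV); m=cv2.inRange(h,np.array(lo),np.array(hi))
    z=np.zeros_like(m);x0,y0,x1,y1=roi;z[y0:y1,x0:x1]=m[y0:y1,x0:x1];return z
def big(m): return max(cv2.findContours(m,cv2.RETR_EXTERNAL,cv2.CHAIN_APPROX_NONE)[0],key=cv2.contourArea)[:,0]
def px(m): v,u=np.nonzero(m);return np.c_[u,v]
def rect(P):
    (cx,cy),(w,h),a=cv2.minAreaRect(P[:,:2].astype(np.float32)*1000); return cx,cy,w,h,a
E
python3 - <<'E'
from h import *
np.set_printoptions(precision=4,suppress=True)
t=np.load("top0.npz");s=np.load("scene0.npz")
rois={"top":dict(mat=(335,160,412,228),slab=(198,132,266,246),bis=(280,172,326,218),hand=(385,185,430,212),jar=(205,135,240,168),cap=(318,108,336,126),bear=(215,208,250,243)),
"scene":dict(mat=(215,210,302,276),slab=(385,165,500,295),bis=(320,205,378,256),hand=(195,208,242,245),jar=(445,235,482,280),cap=(320,275,342,293),bear=(408,165,445,205))}
for n,c in(("top",t),("scene",s)):
    R=rois[n];print(n)
    print("mat",rect(plane(c,big(mask(c,(105,120,40),(130,255,255),R["mat"])),.003)))
    print("slab",rect(plane(c,big(cv2.morphologyEx(mask(c,(0,8,120),(30,60,255),R["slab"]),cv2.MORPH_CLOSE,np.ones((3,3)))),.010)))
    P=plane(c,big(mask(c,(3,80,60),(20,255,255),R["bis"])),.006)
    print("bis",cv2.minEnclosingCircle(P[:,:2].astype(np.float32)*1000), rect(P))
    m=mask(c,(0,150,60),(6,255,255),R["hand"])|mask(c,(174,150,60),(180,255,255),R["hand"])
    D=depth(c,px(m)); mu=D.mean(0); w=np.linalg.svd(D-mu)[2][0]; print("handle",mu,w,np.ptp((D-mu)@w),len(D), D[:,2].min(),D[:,2].max())
    m=mask(c,(50,100,40),(80,255,255),R["jar"]);D=depth(c,px(m)); print("jar",np.median(D,0),plane(c,[px(m).mean(0)],.07))
    m=mask(c,(5,150,60),(18,255,255),R["cap"]);D=depth(c,px(m)); print("cap",D.mean(0))
    m=mask(c,(0,0,0),(180,255,70),R["bear"]);P=plane(c,big(m),.014);print("bear",rect(P))
E
```

```text
top
mat (516.00244140625, -251.88381958007812, 170.50929260253906, 148.9413604736328, 75.97835540771484)
slab (531.8678588867188, 201.55685424804688, 319.9522705078125, 169.17123413085938, 2.722135543823242)
bis ((512.4595947265625, -26.669776916503906), 51.992671966552734) (511.27960205078125, -25.368698120117188, 101.41095733642578, 98.74960327148438, 89.29851531982422)
handle [ 0.4921 -0.3414  0.0689] [-0.2095 -0.6295  0.7483] 0.11689382169453073 255 0.0018530143319746006 0.11058791584894245
jar [0.6432 0.2141 0.0854] [[0.6469 0.2188 0.07  ]]
cap [ 0.7082 -0.1021  0.1847]
bear (419.2449035644531, 190.93478393554688, 69.4705810546875, 66.2450180053711, 44.880672454833984)
scene
mat (518.7481079101562, -252.02084350585938, 169.0874481201172, 149.38429260253906, 75.96653747558594)
slab (534.1640014648438, 201.14593505859375, 320.22601318359375, 170.90272521972656, 2.9268550872802734)
bis ((512.4452514648438, -25.953550338745117), 52.24161911010742) (512.4060668945312, -26.706405639648438, 101.92820739746094, 102.68286895751953, 59.09443283081055)
handle [ 0.4981 -0.3413  0.0659] [ 0.2183  0.6188 -0.7546] 0.11439341348010634 439 0.012200523267894114 0.10878088392411256
jar [0.6483 0.214  0.0848] [[0.6416 0.2199 0.07  ]]
cap [ 0.7184 -0.1027  0.1688]
bear (428.5677795410156, 189.68531799316406, 66.72018432617188, 55.42212677001953, 75.98223114013672)
```

```bash
cat >> h.py <<'E'
from scipy.spatial.transform import Rotation as Ro
def st():
    from plant import r
    s=r.state();return s,np.array(s["position"]),Ro.from_quat(np.roll(s["orientation"],-1))
def toolR(a,z): # approach a (tool y), jaw dir z
    a=a/np.linalg.norm(a);z=z-a*(z@a);z/=np.linalg.norm(z);return Ro.from_matrix(np.c_[np.cross(a,z),a,z])
def goto(p,R,name="",base=None):
    if base is None: s,p0,R0=st()
    else: p0,R0=base
    dp=R0.inv().apply(np.asarray(p)-p0)/.04; dr=(R0.inv()*R).as_rotvec()
    print(name,"dpos",dp.round(3).tolist(),"drot",dr.round(3).tolist(),"|mm|",round(np.linalg.norm(dp)*40,1),"deg",round(np.degrees(np.linalg.norm(dr)),1))
E
python3 - <<'E'
from h import *
np.set_printoptions(precision=4,suppress=True)
for n,roi in(("top",(350,170,400,215)),("scene",(230,215,292,268))):
    c=np.load(n+"0.npz"); m=mask(c,(0,0,100),(180,70,255),roi)
    m2=mask(c,(105,120,40),(130,255,255),roi); hull=np.zeros_like(m); cv2.fillConvexPoly(hull,cv2.convexHull(big(m2)),255)
    print("blade",rect(plane(c,big(m&hull),.0055)))
s,p,R=st(); print(R.as_matrix())
d=np.array([np.cos(np.radians(71.5)),np.sin(np.radians(71.5)),0]);a=.643*d-[0,0,.766]; t=np.cross([0,0,1],d)
g=np.array([.489,-.355,.07])
for sg in(1,-1):
    T=toolR(a,sg*t); goto([.45,0,.42],R,"via"); goto(g-.247*a,T,f"pre{sg}")
E
```

```text
blade (518.6425170898438, -263.2398681640625, 109.95958709716797, 90.09788513183594, 71.6845474243164)
blade (521.0333862304688, -263.1441650390625, 111.78520965576172, 91.50112915039062, 71.41798400878906)
[[ 0.9657 -0.0006  0.2598]
 [-0.2598 -0.0011  0.9657]
 [-0.0003 -1.     -0.0012]]
via dpos [10.864, -0.384, -10.827] drot [0.0, 0.0, 0.0] |mm| 613.7 deg 0.0
pre1 dpos [13.874, 3.65, -23.102] drot [0.526, -1.444, -0.559] |mm| 1087.8 deg 93.7
via dpos [10.864, -0.384, -10.827] drot [0.0, 0.0, 0.0] |mm| 613.7 deg 0.0
pre-1 dpos [13.874, 3.65, -23.102] drot [0.568, 1.557, 0.535] |mm| 1087.8 deg 99.8
```

Request:
{"fn": "arm_command", "kwargs": {"jaw": [0, 0, 0, 0, 0, 0, 0, 0, 0, 0, 0, 0, 0, 0, 0], "delta_pos": [[10.9, -0.4, -10.8], [10.9, -0.4, -10.8], [10.9, -0.4, -10.8], [10.9, -0.4, -10.8], [10.9, -0.4, -10.8], [10.9, -0.4, -10.8], [10.9, -0.4, -10.8], [10.9, -0.4, -10.8], [10.9, -0.4, -10.8], [10.9, -0.4, -10.8], [10.9, -0.4, -10.8], [10.9, -0.4, -10.8], [10.9, -0.4, -10.8], [10.9, -0.4, -10.8], [10.9, -0.4, -10.8]], "delta_rot": [[0, 1.5, 0], [0, 1.5, 0], [0, 1.5, 0], [0, 1.5, 0], [0, 1.5, 0], [0, 1.5, 0], [0, 1.5, 0], [0, 1.5, 0], [0, 1.5, 0], [0, 1.5, 0], [0, 1.5, 0], [0, 1.5, 0], [0, 1.5, 0], [0, 1.5, 0], [0, 1.5, 0]]}}

```text
time_s: 1.6
position: [0.4511, 0.0016, 0.4205]
orientation: [0.45, -0.45, 0.546, -0.545]
wrist_force: [-0.1, 0.6, 0.5]
opening: 1.001
```

```bash
python3 - <<'E'
from h import *
s,p,R=st();print(s["joints"])
d=np.array([np.cos(np.radians(71.5)),np.sin(np.radians(71.5)),0]);a=.643*d-[0,0,.766]; t=np.cross([0,0,1],d)
g=np.array([.490,-.353,.071]); goto(g-.247*a,toolR(a,-t),"pre")
E
```

```text
[-2.60050688e-01  1.93683056e-01  1.52202590e+00  3.38842689e-04
  1.42706127e+00 -6.84837957e-02]
pre dpos [12.455, 4.0, 2.128] drot [0.047, 0.125, 0.697] |mm| 530.2 deg 40.7
```

Request:
{"fn": "arm_command", "kwargs": {"jaw": [0, 0, 0, 0, 0, 0, 0, 0, 0, 0, 0, 0, 0, 0], "delta_pos": [[12.46, 4, 2.13], [12.46, 4, 2.13], [12.46, 4, 2.13], [12.46, 4, 2.13], [12.46, 4, 2.13], [12.46, 4, 2.13], [12.46, 4, 2.13], [12.46, 4, 2.13], [12.46, 4, 2.13], [12.46, 4, 2.13], [12.46, 4, 2.13], [12.46, 4, 2.13], [12.46, 4, 2.13], [12.46, 4, 2.13]], "delta_rot": [[0.047, 0.125, 0.697], [0.047, 0.125, 0.697], [0.047, 0.125, 0.697], [0.047, 0.125, 0.697], [0.047, 0.125, 0.697], [0.047, 0.125, 0.697], [0.047, 0.125, 0.697], [0.047, 0.125, 0.697], [0.047, 0.125, 0.697], [0.047, 0.125, 0.697], [0.047, 0.125, 0.697], [0.047, 0.125, 0.697], [0.047, 0.125, 0.697], [0.047, 0.125, 0.697]]}}

```text
time_s: 3.0
position: [0.4413, -0.5027, 0.2618]
orientation: [0.585, -0.193, 0.68, -0.398]
wrist_force: [-0.5, 0.6, 0.1]
opening: 1.002
```

```bash
python3 - <<'E'
from h import *
s,p,R=st();print(s["joints"])
c=cam("wrist");cv2.imwrite("pics/w1.png",c["image"][...,::-1]);np.savez("w1.npz",**c)
d=np.array([np.cos(np.radians(71.5)),np.sin(np.radians(71.5)),0]);a=.643*d-[0,0,.766]; t=np.cross([0,0,1],d)
g=np.array([.490,-.353,.071]); goto(g-.247*a,toolR(a,-t),"pre");goto(g-.147*a+.004*a,toolR(a,-t),"grasp")
E
```

```text
[-1.08652674  0.77197043  1.05581129  0.49767074  1.80847932 -0.77172878]
pre dpos [0.049, 0.013, -0.031] drot [0.0, 0.003, 0.001] |mm| 2.4 deg 0.2
grasp dpos [0.048, 2.613, -0.031] drot [0.0, 0.003, 0.001] |mm| 104.6 deg 0.2
```

View pics/w1.png

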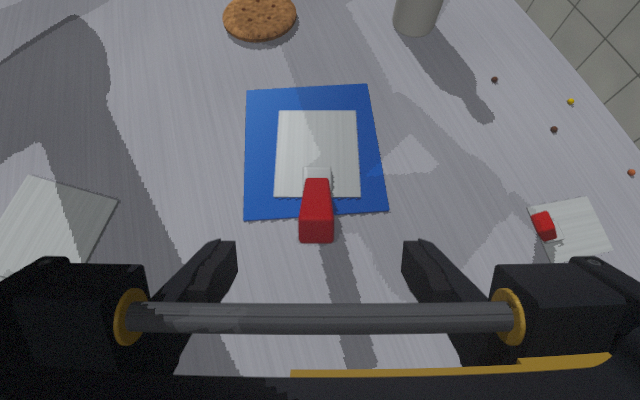

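The wrist view shows the handle end at (316,228), centred between the open fingers.

Request:
{"fn": "arm_command", "kwargs": {"jaw": [0, 0, 0, 0, 0, 0, 1, 1, 1, 1, 1, 1, 1, 1, 1, 1], "delta_pos": [[0.05, 1, -0.03], [0.05, 1.8, -0.03], [0.05, 2.4, -0.03], [0.05, 2.4, -0.03], [0.05, 2.4, -0.03], [0.05, 2.4, -0.03], [0.05, 2.4, -0.03], [0.05, 2.4, -0.03], [0.05, 2.4, -0.03], [0.05, 2.4, -0.03], [0.05, 2.4, -0.03], [0.05, 2.4, -0.03], [0.05, 2.4, -0.03], [0.05, 2.4, -0.03], [0.05, 2.4, -0.03], [0.05, 2.4, -0.03]], "delta_rot": [[0, 0, 0], [0, 0, 0], [0, 0, 0], [0, 0, 0], [0, 0, 0], [0, 0, 0], [0, 0, 0], [0, 0, 0], [0, 0, 0], [0, 0, 0], [0, 0, 0], [0, 0, 0], [0, 0, 0], [0, 0, 0], [0, 0, 0], [0, 0, 0]]}}

```text
time_s: 4.65
position: [0.4582, -0.4474, 0.1859]
orientation: [0.585, -0.192, 0.68, -0.398]
wrist_force: [0.2, 1.1, 0.1]
opening: 0.268
```

```bash
python3 - <<'E'
from h import *
s,p,R=st();print(s["joints"],p,R.as_matrix().round(4),s["wrist_force"],s["opening"]*88)
c=cam("wrist");np.savez("w2.npz",**c);cv2.imwrite("pics/w2.png",c["image"][...,::-1])
E
```

```text
[-1.02405658  0.80938685  1.23010636  0.51427248  1.59420315 -0.82124515] [ 0.45824674 -0.44739058  0.18591263] [[-0.2423  0.2048  0.9483]
 [-0.7266  0.6094 -0.3173]
 [-0.6429 -0.766   0.0012]] [0.16304362 1.07093942 0.11835105] 23.60126452305991
```

View pics/w2.png

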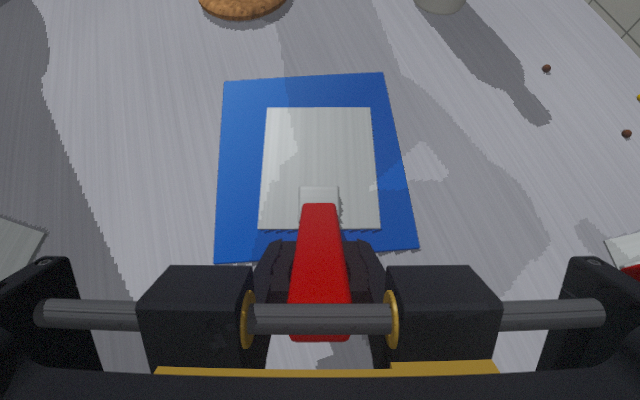

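Handle is gripped (23.6 mm opening); blade lies flat on the mat, unmoved. I'll fix the turner-in-tool transform and plan the pushes.

```bash
cat >> h.py <<'E'
pg=np.array([.45825,-.44739,.18591]);O=np.array([.520,-.263,.003])
Rg=toolR(np.array([.2048,.6094,-.766]),np.array([.9483,-.3173,.0012]))
yaw0=np.arctan2(.9483,.3173)
RT=Rg.inv()*Ro.from_euler("z",yaw0); # turner in tool
oT=Rg.inv().apply(O-pg)
def tt(tip,yaw,pitch): # deg; pose of the TCP for turner tip
    R=Ro.from_euler("ZY",[yaw,pitch],degrees=True); o=np.asarray(tip)-R.apply([.055,0,0]); Rt=R*RT.inv(); return o-Rt.apply(oT),Rt
def tnow():
    s,p,R=st();Q=R*RT;o=p+R.apply(oT);return o+Q.apply([.055,0,0]),Q.as_euler("ZYX",degrees=True)
E3=np.array([.537,.1164,0.]);ex=np.array([-.049,.9988,0]);ey=np.array([-.9988,-.049,0])
E
python3 - <<'E'
from h import *
s,p,R=st();print(tnow())
b=np.array([.5124,-.0263,0]); u=np.array([.286,.958,0]); yaw=73.4
goto(p+[0,0,.06],R,"lift",(p,R))
a=tt(b-.080*u+[0,0,.06],yaw,0);goto(*a,"above")
a=tt(b-.080*u+[0,0,.0045],yaw,0);goto(*a,"down")
E
```

```text
(array([ 0.5374448 , -0.21085706,  0.00298985]), array([ 7.15008423e+01,  2.20934842e-03, -3.20389301e-03]))
lift dpos [-0.964, -1.149, 0.002] drot [0.0, 0.0, 0.0] |mm| 60.0 deg 0.0
above dpos [-2.589, 0.309, -1.783] drot [-0.021, -0.025, 0.0] |mm| 126.3 deg 1.9
down dpos [-1.697, 1.372, -1.785] drot [-0.021, -0.025, 0.0] |mm| 112.8 deg 1.9
```

Request:
{"fn": "arm_command", "kwargs": {"jaw": [1, 1, 1, 1, 1, 1, 1, 1, 1, 1, 1, 1, 1, 1, 1, 1], "delta_pos": [[-0.4, -0.5, 0], [-0.96, -1.15, 0], [-0.96, -1.15, 0], [-1.5, -0.7, -0.6], [-2, -0.2, -1.2], [-2.59, 0.31, -1.78], [-2.59, 0.31, -1.78], [-2.59, 0.31, -1.78], [-2.59, 0.31, -1.78], [-2.4, 0.55, -1.78], [-2.2, 0.8, -1.78], [-2, 1.05, -1.78], [-1.85, 1.2, -1.78], [-1.7, 1.37, -1.78], [-1.7, 1.37, -1.78], [-1.7, 1.37, -1.78]], "delta_rot": [[0, 0, 0], [0, 0, 0], [0, 0, 0], [0, 0, 0], [0, 0, 0], [-0.02, -0.025, 0], [-0.02, -0.025, 0], [-0.02, -0.025, 0], [-0.02, -0.025, 0], [-0.02, -0.025, 0], [-0.02, -0.025, 0], [-0.02, -0.025, 0], [-0.02, -0.025, 0], [-0.02, -0.025, 0], [-0.02, -0.025, 0], [-0.02, -0.025, 0]]}}

```text
time_s: 6.3
position: [0.4185, -0.3421, 0.1875]
orientation: [0.591, -0.203, 0.677, -0.389]
wrist_force: [0.6, -1.1, -3.3]
opening: 0.27
```

```bash
python3 - <<'E'
from h import *
s,p,R=st();print(tnow(),s["wrist_force"],s["joints"])
b=np.array([.5124,-.0263,0]); u=np.array([.286,.958,0]); tgt=np.array([.5395,.0645,0])
t=tt(tgt-.064*u+[0,0,.0045],73.4,0);goto(*t,"push to 12mm short")
c=cam("scene");cv2.imwrite("pics/s3.png",cv2.resize(c["image"][130:330,180:520,::-1],None,fx=2,fy=2))
E
```

```text
(array([ 0.49021263, -0.10324241,  0.00449457]), array([ 7.33333729e+01,  1.80447851e-02, -5.20554515e-02])) [ 0.60662271 -1.14367433 -3.29218072] [-0.98416474  0.67822581  1.55249482  0.52434805  1.42407504 -0.91098912]
push to 12mm short dpos [-2.121, 1.781, -0.01] drot [-0.001, -0.0, 0.0] |mm| 110.8 deg 0.1
```

View pics/s3.png

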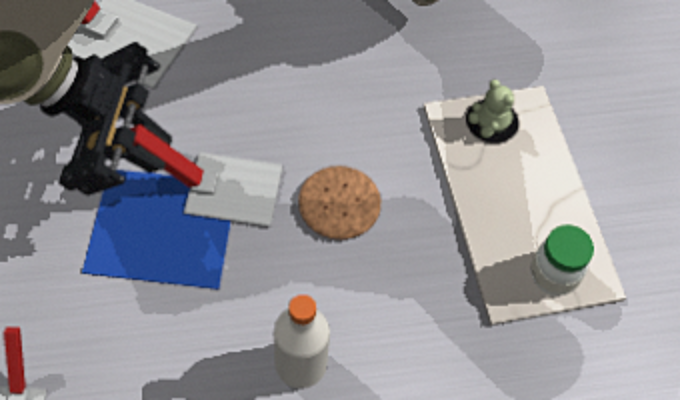

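Scene crop: blade level, tip at about (278,190), aligned with the biscuit centre (340,202). Pushing.

Request:
{"fn": "arm_command", "kwargs": {"jaw": [1, 1, 1, 1, 1, 1, 1, 1, 1, 1, 1, 1, 1, 1, 1, 1, 1, 1, 1, 1], "delta_pos": [[-0.12, 0.1, 0], [-0.24, 0.2, 0], [-0.36, 0.3, 0], [-0.48, 0.4, 0], [-0.6, 0.5, 0], [-0.72, 0.6, 0], [-0.84, 0.7, 0], [-0.96, 0.8, 0], [-1.08, 0.9, 0], [-1.2, 1, 0], [-1.32, 1.1, 0], [-1.44, 1.2, 0], [-1.55, 1.3, 0], [-1.66, 1.39, 0], [-1.77, 1.48, 0], [-1.88, 1.57, 0], [-1.97, 1.65, 0], [-2.06, 1.73, 0], [-2.12, 1.78, 0], [-2.12, 1.78, 0]], "delta_rot": [[0, 0, 0], [0, 0, 0], [0, 0, 0], [0, 0, 0], [0, 0, 0], [0, 0, 0], [0, 0, 0], [0, 0, 0], [0, 0, 0], [0, 0, 0], [0, 0, 0], [0, 0, 0], [0, 0, 0], [0, 0, 0], [0, 0, 0], [0, 0, 0], [0, 0, 0], [0, 0, 0], [0, 0, 0], [0, 0, 0]]}}

```text
time_s: 8.35
position: [0.4503, -0.2356, 0.1875]
orientation: [0.591, -0.203, 0.677, -0.389]
wrist_force: [0.4, -0.1, -1.9]
opening: 0.269
```

```bash
python3 - <<'E'
from h import *
s,p,R=st();print(tnow(),s["wrist_force"],s["joints"])
for n in("scene","top"):
    c=cam(n); uv=[]
    m=mask(c,(3,80,60),(20,255,255),(320,180,430,256) if n=="scene" else (240,160,310,225)); P=plane(c,big(m),.006)
    bb,rad=cv2.minEnclosingCircle(P[:,:2].astype(np.float32)); print(n,bb,rad,rect(P)); b=np.array([*bb,0])
    print("in edge frame",(b-E3)@ex,(b-E3)@ey)
    if n=="scene":cv2.imwrite("pics/s4.png",cv2.resize(c["image"][130:330,180:520,::-1],None,fx=2,fy=2))
E
```

```text
(array([0.52187004, 0.00340535, 0.00458508]), array([ 7.33608790e+01, -5.44183773e-04, -4.36353210e-02])) [ 0.40021391 -0.06642236 -1.91781788] [-0.81152076  0.63096633  1.67611038  0.62019448  1.2889346  -0.83972635]
scene (0.5403660535812378, 0.05220506340265274) 0.05264092609286308 (539.89111328125, 52.067039489746094, 100.72937774658203, 102.96312713623047, 80.42501068115234)
in edge frame -0.0642828392989111 -0.00021646242367025876
top (0.5402467250823975, 0.051898740231990814) 0.052144426852464676 (540.9894409179688, 52.28297805786133, 98.7013168334961, 99.3484878540039, 89.61681365966797)
in edge frame -0.06458294778532506 -8.226728366610069e-05
```

View pics/s4.png

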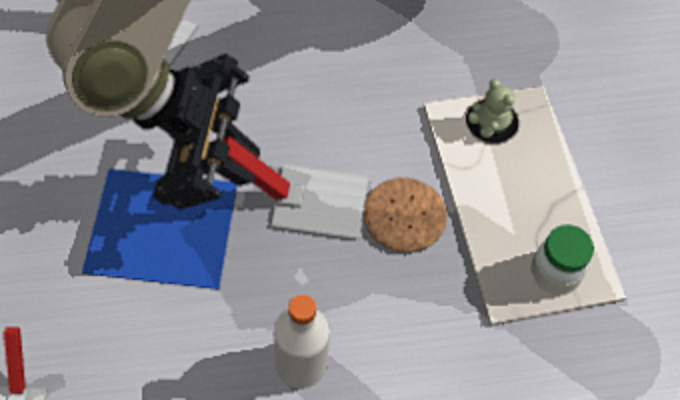

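Biscuit centred in y (0 mm), 12 mm short of the edge. Next: back off, yaw square to the edge, lower, and slide in.

```bash
python3 - <<'E'
from h import *
B=st()[1:]
u=np.array([.286,.958,0]);tip=tnow()[0]
goto(*tt(tip-.015*u,73.4,0),"back",B)
for z in(.0045,.0006): goto(*tt(E3-.131*ex+[0,0,z],92.8,0),f"z{z}",B)
E
```

```text
back dpos [0.289, -0.241, 0.012] drot [-0.001, -0.0, 0.0] |mm| 15.0 deg 0.1
z0.0045 dpos [-0.066, 0.066, 2.721] drot [-0.219, -0.26, 0.001] |mm| 108.9 deg 19.5
z0.0006 dpos [-0.003, 0.141, 2.721] drot [-0.219, -0.26, 0.001] |mm| 109.0 deg 19.5
```

Request:
{"fn": "arm_command", "kwargs": {"jaw": [1, 1, 1, 1, 1, 1, 1, 1, 1, 1, 1, 1, 1, 1, 1, 1], "delta_pos": [[0.15, -0.12, 0], [0.29, -0.24, 0], [0.29, -0.24, 0.01], [0.23, -0.18, 0.46], [0.17, -0.13, 0.91], [0.11, -0.08, 1.36], [0.05, -0.03, 1.81], [0, 0.02, 2.26], [-0.07, 0.07, 2.72], [-0.07, 0.07, 2.72], [-0.07, 0.07, 2.72], [-0.05, 0.09, 2.72], [-0.03, 0.11, 2.72], [0, 0.14, 2.72], [0, 0.14, 2.72], [0, 0.14, 2.72]], "delta_rot": [[0, 0, 0], [0, 0, 0], [0, 0, 0], [-0.037, -0.043, 0], [-0.073, -0.087, 0], [-0.11, -0.13, 0], [-0.146, -0.173, 0], [-0.183, -0.217, 0], [-0.219, -0.26, 0], [-0.219, -0.26, 0], [-0.219, -0.26, 0], [-0.219, -0.26, 0], [-0.219, -0.26, 0], [-0.219, -0.26, 0], [-0.219, -0.26, 0], [-0.219, -0.26, 0]]}}

```text
time_s: 10.05
position: [0.5553, -0.2638, 0.1834]
orientation: [0.648, -0.314, 0.633, -0.283]
wrist_force: [0.2, 1.1, -2.3]
opening: 0.271
```

```bash
python3 - <<'E'
from h import *
B=st()[1:];s=st()[0];print(tnow(),s["wrist_force"],s["joints"])
for x in (-.06,-.027): goto(*tt(E3+x*ex+[0,0,.0006],92.8,0),f"x{x}",B)
E
```

```text
(array([ 5.43240903e-01, -1.47162644e-02,  3.55185463e-04]), array([ 9.27952780e+01,  3.96269953e-02, -5.38128007e-03])) [ 0.2435405   1.09319051 -2.33897399] [-0.70171848  0.78072139  1.31044856  0.48974532  1.56923966 -0.88421698]
x-0.06 dpos [-1.364, 1.141, 0.005] drot [-0.0, -0.0, 0.001] |mm| 71.1 deg 0.0
x-0.027 dpos [-1.996, 1.671, 0.005] drot [-0.0, -0.0, 0.001] |mm| 104.1 deg 0.0
```

Request:
{"fn": "arm_command", "kwargs": {"jaw": [1, 1, 1, 1, 1, 1, 1, 1, 1, 1, 1, 1, 1, 1, 1, 1], "delta_pos": [[-0.1, 0.08, 0], [-0.2, 0.17, 0], [-0.3, 0.25, 0], [-0.4, 0.34, 0], [-0.5, 0.42, 0], [-0.6, 0.5, 0], [-0.7, 0.59, 0], [-0.8, 0.67, 0], [-0.9, 0.75, 0], [-1.0, 0.84, 0], [-1.1, 0.92, 0], [-1.2, 1.0, 0], [-1.3, 1.09, 0], [-1.36, 1.14, 0], [-1.36, 1.14, 0], [-1.36, 1.14, 0]], "delta_rot": [[0, 0, 0], [0, 0, 0], [0, 0, 0], [0, 0, 0], [0, 0, 0], [0, 0, 0], [0, 0, 0], [0, 0, 0], [0, 0, 0], [0, 0, 0], [0, 0, 0], [0, 0, 0], [0, 0, 0], [0, 0, 0], [0, 0, 0], [0, 0, 0]]}}

```text
time_s: 11.65
position: [0.552, -0.1927, 0.1834]
orientation: [0.648, -0.314, 0.633, -0.283]
wrist_force: [-0.2, 1.7, -3.0]
opening: 0.267
```

```bash
python3 - <<'E'
from h import *
B=st()[1:];s=st()[0];print(tnow(),s["wrist_force"],s["joints"])
for x in (-.03,): goto(*tt(E3+x*ex+[0,0,.0006],92.8,0),f"x{x}",B)
c=cam("scene");cv2.imwrite("pics/s5.png",cv2.resize(c["image"][130:330,220:520,::-1],None,fx=2.6,fy=2.6))
E
```

```text
(array([5.39757389e-01, 5.63327130e-02, 3.12950037e-04]), array([9.28170434e+01, 3.06736392e-02, 1.24583429e-03])) [-0.20784657  1.66112929 -3.02671032] [-0.61336572  0.73631512  1.4224385   0.53453704  1.47387625 -0.85199658]
x-0.03 dpos [-0.578, 0.479, 0.003] drot [0.0, 0.0, 0.001] |mm| 30.0 deg 0.0
```

View pics/s5.png

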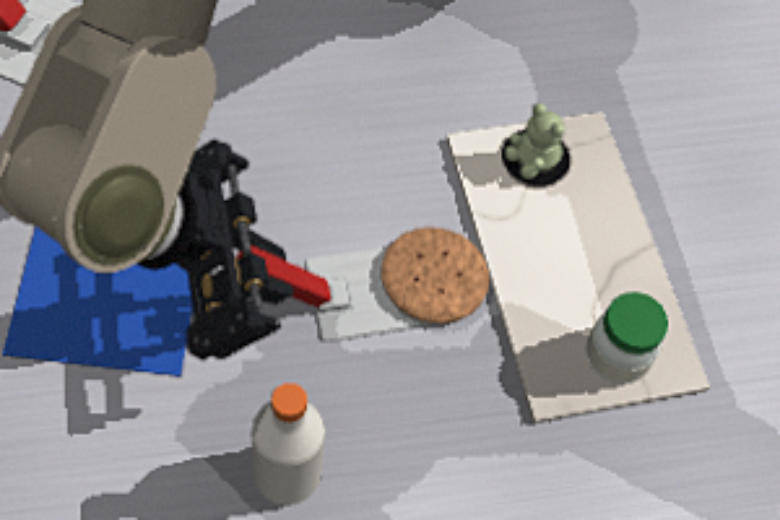

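Scene crop: the blade is under the biscuit (435,277), which touches the slab edge; about 33 mm remains to the handle bracket at (348,293). Sliding in further.

Request:
{"fn": "arm_command", "kwargs": {"jaw": [1, 1, 1, 1, 1, 1, 1], "delta_pos": [[-0.1, 0.08, 0], [-0.2, 0.17, 0], [-0.3, 0.25, 0], [-0.4, 0.33, 0], [-0.5, 0.42, 0], [-0.54, 0.45, 0], [-0.54, 0.45, 0]], "delta_rot": [[0, 0, 0], [0, 0, 0], [0, 0, 0], [0, 0, 0], [0, 0, 0], [0, 0, 0], [0, 0, 0]]}}

```text
time_s: 12.4
position: [0.5506, -0.1642, 0.1835]
orientation: [0.648, -0.315, 0.633, -0.283]
wrist_force: [0.9, 0.5, -2.9]
opening: 0.271
```

```bash
cat >> h.py <<'E'
def lever(th,L=.028,Pz=.003,back=.011):
    t=np.radians(th);z=np.array([0,0,1.])
    xh=np.cos(t)*ex-np.sin(t)*z;nh=np.sin(t)*ex+np.cos(t)*z
    P=E3-(.004+back*np.sin(min(t,np.pi/2)))*ex+Pz*z
    return tt(P-L*xh-.0025*nh,92.8,th)
E
python3 - <<'E'
from h import *
B=st()[1:];s=st()[0];t=tnow();print(t,(t[0]-E3)@ex,s["wrist_force"],s["joints"])
for th in range(4,65,4): goto(*lever(th),th,B)
E
```

```text
(array([5.38229286e-01, 8.48023636e-02, 4.12243866e-04]), array([9.28427626e+01, 3.06554876e-02, 4.13349933e-03])) -0.031619954243601374 [ 0.92409694  0.48625974 -2.87400408] [-0.57462046  0.72121266  1.46044322  0.5543636   1.4379357  -0.83667307]
4 dpos [-0.533, -0.169, 0.004] drot [0.0, 0.0, -0.069] |mm| 22.4 deg 4.0
8 dpos [-1.086, -0.291, 0.005] drot [0.0, 0.0, -0.139] |mm| 45.0 deg 8.0
12 dpos [-1.644, -0.373, 0.005] drot [0.0, 0.0, -0.209] |mm| 67.4 deg 12.0
16 dpos [-2.207, -0.415, 0.006] drot [0.0, 0.0, -0.279] |mm| 89.8 deg 16.0
20 dpos [-2.77, -0.417, 0.007] drot [0.0, 0.0, -0.349] |mm| 112.1 deg 20.0
24 dpos [-3.332, -0.378, 0.007] drot [0.0, 0.0, -0.418] |mm| 134.1 deg 24.0
28 dpos [-3.889, -0.299, 0.008] drot [0.0, 0.0, -0.488] |mm| 156.0 deg 28.0
32 dpos [-4.439, -0.179, 0.009] drot [-0.0, 0.0, -0.558] |mm| 177.7 deg 32.0
36 dpos [-4.979, -0.021, 0.01] drot [-0.0, 0.0, -0.628] |mm| 199.2 deg 36.0
40 dpos [-5.506, 0.177, 0.01] drot [-0.0, 0.0, -0.698] |mm| 220.4 deg 40.0
44 dpos [-6.019, 0.412, 0.011] drot [-0.0, 0.0, -0.767] |mm| 241.3 deg 44.0
48 dpos [-6.514, 0.683, 0.011] drot [-0.0, 0.0, -0.837] |mm| 262.0 deg 48.0
52 dpos [-6.989, 0.99, 0.012] drot [-0.0, -0.0, -0.907] |mm| 282.3 deg 52.0
56 dpos [-7.441, 1.33, 0.012] drot [-0.001, -0.0, -0.977] |mm| 302.4 deg 56.0
60 dpos [-7.869, 1.703, 0.013] drot [-0.001, -0.0, -1.047] |mm| 322.0 deg 60.0
64 dpos [-8.27, 2.105, 0.013] drot [-0.001, -0.0, -1.116] |mm| 341.4 deg 64.0
```

Request:
{"fn": "arm_command", "kwargs": {"jaw": [1, 1, 1, 1, 1, 1, 1, 1, 1, 1, 1, 1, 1, 1, 1, 1, 1], "delta_pos": [[-0.27, -0.09, 0], [-0.53, -0.17, 0], [-1.09, -0.29, 0], [-1.64, -0.37, 0], [-2.21, -0.41, 0], [-2.77, -0.42, 0.01], [-3.33, -0.38, 0.01], [-3.89, -0.3, 0.01], [-4.44, -0.18, 0.01], [-4.98, -0.02, 0.01], [-5.51, 0.18, 0.01], [-6.02, 0.41, 0.01], [-6.51, 0.68, 0.01], [-6.99, 0.99, 0.01], [-7.44, 1.33, 0.01], [-7.87, 1.7, 0.01], [-7.87, 1.7, 0.01]], "delta_rot": [[0, 0, -0.035], [0, 0, -0.07], [0, 0, -0.14], [0, 0, -0.21], [0, 0, -0.28], [0, 0, -0.35], [0, 0, -0.42], [0, 0, -0.49], [0, 0, -0.56], [0, 0, -0.63], [0, 0, -0.7], [0, 0, -0.77], [0, 0, -0.84], [0, 0, -0.91], [0, 0, -0.98], [0, 0, -1.047], [0, 0, -1.047]]}}

```text
time_s: 14.1
position: [0.5359, 0.1225, 0.3343]
orientation: [-0.421, 0.589, -0.389, 0.569]
wrist_force: [0.4, -0.2, -2.4]
opening: 0.27
```

```bash
python3 - <<'E'
from h import *
B=st()[1:];s=st()[0];t=tnow();print(t,(t[0]-E3)@ex,s["wrist_force"],s["joints"],s["opening"])
for th in range(64,117,4): goto(*lever(th),th,B)
c=cam("scene");cv2.imwrite("pics/s6.png",cv2.resize(c["image"][130:330,220:520,::-1],None,fx=2.6,fy=2.6))
E
```

```text
(array([0.53839547, 0.08843731, 0.02686386]), array([92.71427287, 60.08299696, -0.26633807])) -0.02799750815496408 [ 0.41777104 -0.19703396 -2.42182447] [ 0.06273862  0.45503663  1.4066358  -0.36439619  1.29892574  0.11305916] 0.27045219463330483
64 dpos [-0.506, -0.109, 0.021] drot [-0.003, 0.001, -0.068] |mm| 20.7 deg 3.9
68 dpos [-1.065, -0.217, 0.023] drot [-0.003, 0.001, -0.138] |mm| 43.5 deg 7.9
72 dpos [-1.632, -0.286, 0.024] drot [-0.003, 0.001, -0.208] |mm| 66.3 deg 11.9
76 dpos [-2.204, -0.315, 0.026] drot [-0.003, 0.001, -0.278] |mm| 89.1 deg 15.9
80 dpos [-2.778, -0.304, 0.027] drot [-0.004, 0.001, -0.348] |mm| 111.8 deg 19.9
84 dpos [-3.351, -0.253, 0.028] drot [-0.004, 0.001, -0.417] |mm| 134.4 deg 23.9
88 dpos [-3.92, -0.162, 0.029] drot [-0.004, 0.0, -0.487] |mm| 156.9 deg 27.9
92 dpos [-4.482, -0.033, 0.03] drot [-0.004, 0.0, -0.557] |mm| 179.3 deg 31.9
96 dpos [-5.035, 0.136, 0.031] drot [-0.004, 0.0, -0.627] |mm| 201.5 deg 35.9
100 dpos [-5.574, 0.342, 0.031] drot [-0.004, -0.0, -0.697] |mm| 223.4 deg 39.9
104 dpos [-6.098, 0.586, 0.031] drot [-0.004, -0.0, -0.766] |mm| 245.0 deg 43.9
108 dpos [-6.603, 0.865, 0.031] drot [-0.004, -0.0, -0.836] |mm| 266.4 deg 47.9
112 dpos [-7.088, 1.18, 0.031] drot [-0.004, -0.001, -0.906] |mm| 287.4 deg 51.9
116 dpos [-7.549, 1.527, 0.031] drot [-0.004, -0.001, -0.976] |mm| 308.1 deg 55.9
```

View pics/s6.png

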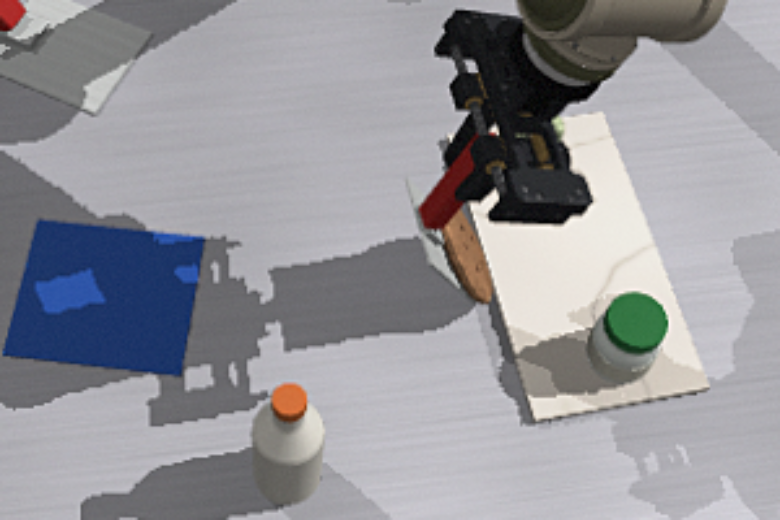

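Biscuit is standing at about 60° against the slab edge at (470,260), on the blade. Continuing to 96°.

Request:
{"fn": "arm_command", "kwargs": {"jaw": [1, 1, 1, 1, 1, 1, 1, 1, 1, 1, 1], "delta_pos": [[-0.25, -0.05, 0.01], [-0.51, -0.11, 0.02], [-1.07, -0.22, 0.02], [-1.63, -0.29, 0.02], [-2.2, -0.31, 0.03], [-2.78, -0.3, 0.03], [-3.35, -0.25, 0.03], [-3.92, -0.16, 0.03], [-4.48, -0.03, 0.03], [-5.03, 0.14, 0.03], [-5.03, 0.14, 0.03]], "delta_rot": [[0, 0, -0.03], [0, 0, -0.07], [0, 0, -0.14], [0, 0, -0.21], [0, 0, -0.28], [0, 0, -0.35], [0, 0, -0.42], [0, 0, -0.49], [0, 0, -0.56], [0, 0, -0.63], [0, 0, -0.63]]}}

```text
time_s: 15.25
position: [0.5287, 0.3075, 0.2576]
orientation: [-0.223, 0.682, -0.189, 0.67]
wrist_force: [0.7, -0.5, -2.7]
opening: 0.272
```

```bash
python3 - <<'E'
from h import *
B=st()[1:];s=st()[0];t=tnow();print(t,(t[0]-E3)@ex,s["wrist_force"],s["joints"],s["opening"])
for th in range(98,117,3): goto(*lever(th),th,B)
c=cam("scene");m=mask(c,(3,80,60),(20,255,255),(380,180,460,270));y=mask(c,(20,100,100),(32,255,255),(380,170,500,290));print("brown px",np.count_nonzero(m),"yellow",np.count_nonzero(y),px(y).mean(0))
cv2.imwrite("pics/s7.png",c["image"][...,::-1])
E
```

```text
(array([0.53845474, 0.09937613, 0.02899839]), array([-88.38540914,  83.89927386, 178.80160447])) -0.017074723496359745 [ 0.71772998 -0.52081319 -2.71698382] [ 0.440057    0.71583346  1.25278675 -0.87782587  1.64674417  0.54314029] 0.271772903831806
98 dpos [-0.256, -0.158, -0.027] drot [0.001, 0.002, -0.033] |mm| 12.1 deg 1.9
101 dpos [-0.677, -0.26, -0.026] drot [0.001, 0.002, -0.086] |mm| 29.0 deg 4.9
104 dpos [-1.103, -0.339, -0.025] drot [0.001, 0.002, -0.138] |mm| 46.2 deg 7.9
107 dpos [-1.532, -0.396, -0.024] drot [0.001, 0.002, -0.19] |mm| 63.3 deg 10.9
110 dpos [-1.964, -0.431, -0.023] drot [0.001, 0.002, -0.243] |mm| 80.4 deg 13.9
113 dpos [-2.397, -0.442, -0.021] drot [0.001, 0.002, -0.295] |mm| 97.5 deg 16.9
116 dpos [-2.83, -0.432, -0.02] drot [0.001, 0.002, -0.347] |mm| 114.5 deg 19.9
brown px 69 yellow 18 [444.66666667 202.27777778]
```

Request:
{"fn": "arm_command", "kwargs": {"jaw": [1, 1, 1, 1, 1, 1, 1, 1, 1, 1], "delta_pos": [[-0.26, -0.16, -0.03], [-0.68, -0.26, -0.03], [-1.1, -0.34, -0.03], [-1.53, -0.4, -0.02], [-1.96, -0.43, -0.02], [-2.4, -0.44, -0.02], [-2.83, -0.43, -0.02], [-2.83, -0.43, -0.02], [-2.83, -0.43, -0.02], [-2.83, -0.43, -0.02]], "delta_rot": [[0, 0, -0.035], [0, 0, -0.087], [0, 0, -0.14], [0, 0, -0.19], [0, 0, -0.24], [0, 0, -0.295], [0, 0, -0.347], [0, 0, -0.347], [0, 0, -0.347], [0, 0, -0.347]]}}

```text
time_s: 16.3
position: [0.5248, 0.3835, 0.1764]
orientation: [-0.104, 0.703, -0.07, 0.701]
wrist_force: [0.8, -0.3, -2.1]
opening: 0.271
```

```bash
python3 - <<'E'
from h import *
s=st()[0];t=tnow();print(t,(t[0]-E3)@ex,s["wrist_force"],s["joints"],s["opening"])
c=cam("scene");cv2.imwrite("pics/s8.png",cv2.resize(c["image"][130:330,300:520,::-1],None,fx=2.6,fy=2.6))
E
```

```text
(array([0.53830303, 0.11037292, 0.03191109]), array([ -86.87449849,   64.09968795, -179.53060775])) -0.006083696842559385 [ 0.83299088 -0.31053862 -2.05291399] [ 0.55969776  0.92327794  1.14212975 -1.09165134  1.87713918  0.63770724] 0.27137969209527235
```

View pics/s8.png

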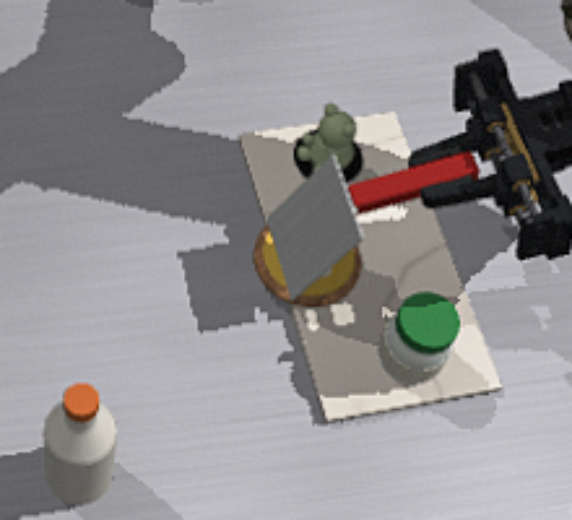

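Biscuit is over, icing up, on the slab edge near (307,262). Lifting the turner straight up and re-measuring.

```bash
python3 - <<'E'
from h import *
B=st()[1:]; goto(B[0]+[0,0,.13],B[1],"up",B)
tip=E3-.08*ex+[0,0,.17]
goto(*tt(tip,92.8,60),"60",B); goto(*tt(E3-.2*ex+[0,0,.14],92.8,0),"0",B)
E
```

```text
up dpos [3.152, -0.791, 0.01] drot [0.0, 0.0, 0.0] |mm| 130.0 deg 0.0
60 dpos [9.211, 5.775, 0.006] drot [-0.0, -0.003, 0.976] |mm| 434.9 deg 55.9
0 dpos [7.917, 16.491, 0.0] drot [-0.002, -0.001, 2.023] |mm| 731.7 deg 115.9
```

Request:
{"fn": "arm_command", "kwargs": {"jaw": [1, 1, 1, 1, 1, 1, 1, 1, 1, 1, 1, 1, 1, 1, 1, 1, 1, 1], "delta_pos": [[0.4, -0.1, 0], [0.9, -0.22, 0], [1.5, -0.38, 0], [2.2, -0.55, 0], [2.8, -0.7, 0], [3.15, -0.79, 0], [3.15, -0.79, 0], [3.7, -0.3, 0], [4.4, 0.3, 0], [5, 1, 0], [5.7, 1.7, 0], [6.4, 2.5, 0], [7.1, 3.3, 0], [7.7, 4, 0], [8.3, 4.7, 0], [8.8, 5.2, 0], [9.2, 5.8, 0], [9.2, 5.8, 0]], "delta_rot": [[0, 0, 0], [0, 0, 0], [0, 0, 0], [0, 0, 0], [0, 0, 0], [0, 0, 0], [0, 0, 0], [0, 0, 0.1], [0, 0, 0.2], [0, 0, 0.3], [0, 0, 0.4], [0, 0, 0.5], [0, 0, 0.6], [0, 0, 0.7], [0, 0, 0.8], [0, 0, 0.9], [0, 0, 0.976], [0, 0, 0.976]]}}

```text
time_s: 18.15
position: [0.5395, 0.0677, 0.4763]
orientation: [-0.419, 0.588, -0.392, 0.571]
wrist_force: [0.2, 0.5, -2.7]
opening: 0.275
```

```bash
python3 - <<'E'
from h import *
B=st()[1:];print(tnow(),st()[0]["joints"])
for th,x,z in((40,-.12,.16),(20,-.16,.15),(0,-.2,.14)): goto(*tt(E3+x*ex+[0,0,z],92.8,th),th,B)
# then mat: original place
m=tt(np.array([.53744,-.21086,.0033]),71.5,0); goto(m[0]+[0,0,.12],m[1],"mat above",B)
for n,roi in(("top",(205,160,300,225)),("scene",(370,170,470,270))):
    c=cam(n);ok=mask(c,(18,90,60),(34,255,255),roi);print(n,np.count_nonzero(ok))
    if np.count_nonzero(ok)<50: continue
    m=big(cv2.morphologyEx(ok,cv2.MORPH_CLOSE,np.ones((5,5))));b,r=cv2.minEnclosingCircle(plane(c,m,.024)[:,:2].astype(np.float32));v=np.array([*b,0])-E3
    D=depth(c,px(cv2.erode(ok,np.ones((3,3)))));A=np.c_[D[:,:2]-D[:,:2].mean(0),np.ones(len(D))];f=np.linalg.lstsq(A,D[:,2],rcond=None)[0]
    print(b,r,"edge frame",v@ex,v@ey,"plane slopes,z",f)
    if n=="scene":cv2.imwrite("pics/s9.png",c["image"][100:350,200:520,::-1])
E
```

```text
(array([0.5414036 , 0.03379139, 0.16888502]), array([92.38492618, 60.04868354, -0.1274427 ])) [-0.03924658  0.3369151   1.17359174 -0.3485185   1.5972281  -0.09878786]
40 dpos [3.263, 1.613, 0.01] drot [0.0, -0.005, 0.35] |mm| 145.6 deg 20.1
20 dpos [6.056, 4.049, 0.023] drot [-0.001, -0.005, 0.699] |mm| 291.4 deg 40.1
0 dpos [8.095, 7.037, 0.032] drot [-0.001, -0.004, 1.048] |mm| 429.0 deg 60.0
mat above dpos [10.544, 8.37, -2.611] drot [0.066, 0.379, 1.035] |mm| 548.5 deg 63.3
top 20
scene 598
(0.5352027416229248, 0.1427590698003769) 0.044917285442352295 edge frame 0.026415504577093123 0.0005035072468042703 plane slopes,z [ 1.09905402 -0.62887508  0.03016228]
```

Request:
{"fn": "arm_command", "kwargs": {"jaw": [1, 1, 1, 1, 1, 1, 1, 1, 1, 1, 1, 1, 1, 1, 1, 1, 1, 1, 1, 1], "delta_pos": [[0.6, 0.3, 0], [1.3, 0.6, 0], [2, 1, 0], [2.7, 1.3, 0], [3.3, 1.7, 0], [4, 2.2, 0], [4.7, 2.8, 0], [5.4, 3.4, 0], [6, 4, 0], [6.6, 4.7, 0], [7.1, 5.5, 0], [7.6, 6.3, 0], [8.1, 7, 0], [8.7, 7.3, -0.6], [9.3, 7.6, -1.2], [9.9, 8, -1.9], [10.54, 8.37, -2.61], [10.54, 8.37, -2.61], [10.54, 8.37, -2.61], [10.54, 8.37, -2.61]], "delta_rot": [[0, 0, 0.08], [0, 0, 0.16], [0, 0, 0.24], [0, 0, 0.32], [0, 0, 0.4], [0, 0, 0.48], [0, 0, 0.56], [0, 0, 0.64], [0, 0, 0.72], [0, 0, 0.8], [0, 0, 0.88], [0, 0, 0.96], [0, 0, 1.048], [0.01, 0.1, 1.045], [0.03, 0.19, 1.04], [0.05, 0.28, 1.04], [0.066, 0.379, 1.035], [0.066, 0.379, 1.035], [0.066, 0.379, 1.035], [0.066, 0.379, 1.035]]}}

```text
time_s: 20.25
position: [0.4617, -0.4437, 0.3057]
orientation: [0.586, -0.195, 0.68, -0.396]
wrist_force: [0.3, 0.1, -2.3]
opening: 0.272
```

```bash
python3 - <<'E'
from h import *
B=st()[1:];print(tnow(),st()[0]["joints"])
m=tt(np.array([.53744,-.21086,.0033]),71.5,0); goto(m[0]+[0,0,.01],m[1],"1cm",B);goto(*m,"mat",B)
for n,roi in(("scene",(370,170,470,270)),):
    c=cam(n);ok=mask(c,(18,90,60),(34,255,255),roi);print(n,np.count_nonzero(ok))
    m=big(cv2.morphologyEx(ok,cv2.MORPH_CLOSE,np.ones((5,5))));b,r=cv2.minEnclosingCircle(plane(c,m,.024)[:,:2].astype(np.float32));v=np.array([*b,0])-E3
    D=depth(c,px(cv2.erode(ok,np.ones((5,5)))));A=np.c_[D[:,:2]-D[:,:2].mean(0),np.ones(len(D))];f=np.linalg.lstsq(A,D[:,2],rcond=None)[0]
    print(b,r,rect(plane(c,m,.024)),"edge frame",v@ex,v@ey,"plane",f,np.percentile(D[:,2],[5,50,95]))
    cv2.imwrite("pics/s10.png",cv2.resize(c["image"][130:330,180:520,::-1],None,fx=2.3,fy=2.3))
E
```

```text
(array([ 0.53886713, -0.2066433 ,  0.12253196]), array([7.19178218e+01, 5.38267749e-02, 9.64167014e-02])) [-1.01599674  0.67654558  1.11957558  0.52882204  1.80542021 -0.6976669 ]
1cm dpos [1.846, 2.024, -0.053] drot [0.006, 0.005, 0.001] |mm| 109.6 deg 0.4
mat dpos [2.006, 2.215, -0.053] drot [0.006, 0.005, 0.001] |mm| 119.6 deg 0.4
scene 603
(0.5351622104644775, 0.14277108013629913) 0.04494553431868553 (536.0594482421875, 143.25999450683594, 88.15369415283203, 85.90987396240234, 82.78057861328125) edge frame 0.026429486527376173 0.0005434012614012095 plane [ 1.26896481 -0.76687215  0.0389439 ] [0.02106042 0.02481177 0.02784116]
```

View pics/s10.png

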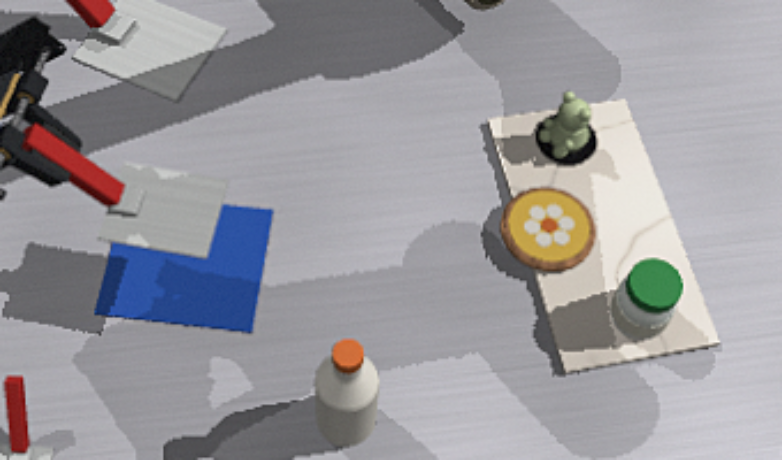

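Biscuit is flat, icing up, at (548,230); bear, jar and bottle stand untouched. Lowering the turner onto its mat.

Request:
{"fn": "arm_command", "kwargs": {"jaw": [1, 1, 1, 1, 1, 1, 1, 1, 1, 1, 1, 1, 1], "delta_pos": [[0.4, 0.45, 0], [0.8, 0.9, 0], [1.2, 1.35, -0.03], [1.6, 1.75, -0.05], [1.85, 2.02, -0.05], [1.88, 2.06, -0.05], [1.91, 2.1, -0.05], [1.94, 2.14, -0.05], [1.97, 2.17, -0.05], [1.99, 2.2, -0.05], [2.01, 2.22, -0.05], [2.01, 2.22, -0.05], [2.01, 2.22, -0.05]], "delta_rot": [[0, 0, 0], [0, 0, 0], [0.005, 0.005, 0], [0.005, 0.005, 0], [0.005, 0.005, 0], [0.005, 0.005, 0], [0.005, 0.005, 0], [0.005, 0.005, 0], [0.005, 0.005, 0], [0.005, 0.005, 0], [0.005, 0.005, 0], [0.005, 0.005, 0], [0.005, 0.005, 0]]}}

```text
time_s: 21.6
position: [0.4572, -0.4489, 0.1866]
orientation: [0.584, -0.191, 0.68, -0.399]
wrist_force: [0.8, -0.6, -1.1]
opening: 0.266
```

```bash
python3 - <<'E'
from h import *
print(tnow(),st()[0]["wrist_force"])
E
```

```text
(array([ 0.53707858, -0.21279676,  0.0033874 ]), array([ 7.13455328e+01,  6.18480267e-02, -3.16113187e-02])) [ 0.7604025  -0.57519788 -1.14644343]
```

Request:
{"fn": "arm_command", "kwargs": {"jaw": [1, 0.5, 0, 0, 0, 0, 0, 0, 0, 0, 0, 0, 0, 0, 0, 0, 0, 0], "delta_pos": [[0.01, 0.01, 0], [0.01, 0.01, 0], [0.01, 0.01, 0], [0.01, 0.01, 0], [0.01, 0.01, 0], [0.01, 0.01, 0], [0, 0, 0], [0, -0.3, 0], [0, -0.7, 0], [0, -1.2, 0], [0, -1.8, 0], [0, -2.4, 0], [0, -3, 0], [0, -3.6, 0], [0, -4, 0], [0, -4, 0], [0, -4, 0], [0, -4, 0]], "delta_rot": [[0, 0, 0], [0, 0, 0], [0, 0, 0], [0, 0, 0], [0, 0, 0], [0, 0, 0], [0, 0, 0], [0, 0, 0], [0, 0, 0], [0, 0, 0], [0, 0, 0], [0, 0, 0], [0, 0, 0], [0, 0, 0], [0, 0, 0], [0, 0, 0], [0, 0, 0], [0, 0, 0]]}}

```text
time_s: 23.4
position: [0.4244, -0.5457, 0.3084]
orientation: [0.584, -0.191, 0.681, -0.399]
wrist_force: [0.2, 0.6, -0.4]
opening: 1.001
```

```bash
python3 - <<'E'
from h import *
c=cam("scene");roi=(230,215,292,268);m=mask(c,(0,0,100),(180,70,255),roi)
m2=mask(c,(105,120,40),(130,255,255),roi); hull=np.zeros_like(m); cv2.fillConvexPoly(hull,cv2.convexHull(big(m2)),255)
print("blade",rect(plane(c,big(m&hull),.0055)))
ok=mask(c,(18,90,60),(34,255,255),(370,170,470,270));b,r=cv2.minEnclosingCircle(plane(c,big(ok),.024)[:,:2].astype(np.float32));v=np.array([*b,0])-E3;print("biscuit slab x,y",v@ex-.085,v@ey)
m=mask(c,(50,100,40),(80,255,255),(445,235,482,280));print("jar",plane(c,[px(m).mean(0)],.07))
print("bear",rect(plane(c,big(mask(c,(0,0,0),(180,255,70),(408,165,445,205))),.014)))
print(st()[0]["opening"],st()[0]["wrist_force"])
cv2.imwrite("pics/s11.png",cv2.resize(c["image"][130:330,180:520,::-1],None,fx=2.3,fy=2.3))
E
```

```text
blade (521.5242919921875, -265.4676513671875, 111.64625549316406, 91.5315933227539, 70.9366683959961)
biscuit slab x,y -0.05850956908828736 0.0004132409862995478
jar [[0.64190174 0.21950804 0.07      ]]
bear (428.64190673828125, 189.7247314453125, 66.73930358886719, 55.22017288208008, 76.31537628173828)
0.9992438316755885 [-0.76586447  0.20798193 -0.72774905]
```

View pics/s11.png

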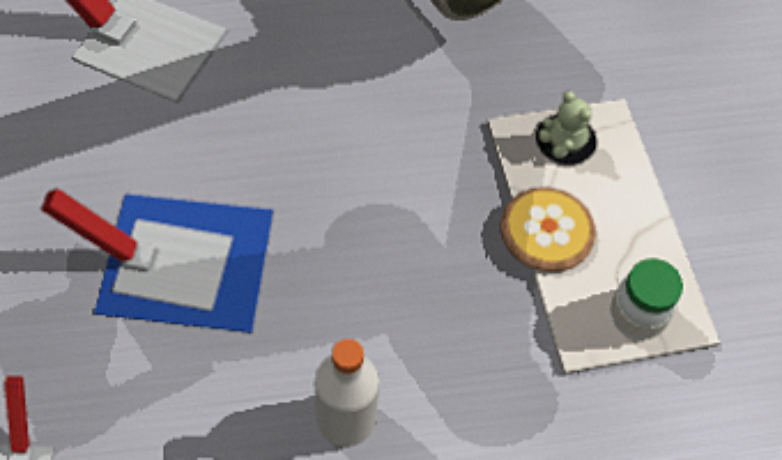

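The turner stands flat on its mat (blade at about (172,265)), the biscuit lies icing up at (548,230), and everything else is where it was. Handing in.

```bash
python3 -c "
from plant import r
print(r.finish_job())"
```

```text
the job is handed in; nothing more can be done
None
```

I flipped the biscuit onto the slab, icing up, with the turner, put the turner back on its mat and let go. The job was handed in at about 23 s; it gave no verdict.

**How it was done:** I gripped the turner end-on by its handle and used the blade to push the biscuit diagonally toward the middle of the slab's front edge. Then I slid the blade under it and levered it over the edge.

**Last checks (camera):**
- **Biscuit:** its centre is at slab x = -58.5 mm, y = +0.4 mm, inside the limits. Its top is at a median height of about 25 mm, where 24 mm is expected.
- **Turner:** the blade centre is about 14 mm from the mat centre, and it looks flat in the picture.
- **Bear and jar:** both measure within 1 mm of their starting positions.
- **Bottle:** it looks unmoved and upright in the picture; I did not re-measure it.

**A check that disagreed:** the tilt I fitted to the biscuit from depth data came out far too steep to be real, as noisy outliers spoiled the fit. I relied on the picture and the median height for its being level.

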